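Put the diamond stone away in the wax box

TASK

Put the handled diamond stone away: open the wax box's lid right back until it meets its stop, then draw the stone out from under the ski rest by its free end and leave it lying flat on the bench, its whole length clear of the rest. Let go, take it again by the wooden grip, lower it without dropping into the empty front compartment of the box so that it lies flat, let go, and close the lid fully. Leave everything else on the bench where it stands.

Things in the scene. Friction and masses are not known exactly. Their poses are not given: they have to be found in the camera images.
- lid (a joint): hinge angle of the wax box's lid: 0 shut, 1.90 fully open against its stop (leaning 19 degrees back past upright). The hinge is stiff with friction, so the lid stays at any angle; 0.5 to 4 N at the lid's free edge moves it. It may start a little ajar (0 to 0.25).
- wax_box: red painted wooden box fixed to the bench, 150 (its x) x 250 (its y) x 72 mm high, walls and floor 6 mm; origin at the centre of its underside, z up, front (-x) towards the robot. A full-height 6 mm partition at x = 0 makes a front compartment (empty, 66 x 238 mm inside) and a rear one holding three wax bars
- front_bay (a point): centre of the inner floor of the empty front compartment, 36 mm in front (-x) of the box's centre, 6 mm above the bench; axes as the box. Fingers do not fit into it beside the stone's 50 mm wide body, only above that body, beside its grip
- lid_hinge (a point): the lid's hinge line (along the box's y) at mid-width, on top of the rear wall, 72.5 mm above the bench, 75 mm behind (+x) the box's centre. The lid, 150 x 250 x 8 mm, has its underside at the hinge line and covers the box; opening lifts its front edge and swings it back to +x. The point turns with the lid
- lid_handle (a point): centre of the lid's knob head (a round knob 28 mm across, 16 mm high head on a 12 mm stem, axis square to the lid): 35 mm above the lid's upper face, 120 mm from the hinge line and 30 mm from the lid's front edge, at mid-width
- lid_edge (a point): middle of the lid's free (front) edge, at half its 8 mm thickness, 150 mm from the hinge
- stone_mid (a point): diamond stone: flat block 200 (x) x 50 (y) x 20 mm with an upright wooden grip on the middle of its top, 40 (x) x 16 (y) x 34 mm high; 54 mm overall, 0.3 to 0.55 kg. Point: its centre, 27 mm above its underside. It starts on the bench half under the ski rest's plate, lengthwise to the rest; its free -x end sticks out 64 to 78 mm in front of the plate, towards the robot
- stone_grip (a point): middle of the stone's wooden grip, 43 mm above the stone's underside (11 mm below the grip's top, 23 mm above the stone's upper face)
- ski_rest: fixed ski rest: a column (245 to 285 mm along its x, with cork fork and brass knob, 175 mm high) carries a cantilevered plate 120 mm wide, from 110 mm along its x back to the column, underside 60 mm and top 68 mm above the bench, open space below. Origin on the bench in front of it; -x, towards the robot, is the stone's way out
- plate_edge (a point): middle of the plate's front edge, at its top, 68 mm above the bench
- mug: white enamel mug, 86 mm across, with brushes up to about 190 mm high, not to be moved; origin at its underside
- jar: squat closed glass jar, 72 mm across and 70 mm high, not to be moved; origin at its underside
- cork_block: cork block 90 x 50 x 30 mm, not to be moved; origin at its underside
- flat_stone: plain flat stone 150 x 50 x 20 mm without a grip, not to be moved; origin at its underside
- roller_brush: black roller brush, a lying cylinder 60 mm across and 110 mm long, not to be moved
- block_brush: hand brush 130 x 55 x 42 mm, not to be moved; origin at its underside
There are look-alikes about, which are no part of the job. What is shaped like the part that bears stone_mid but orange or turquoise is not meant.

How it is judged:
By the outcome, as a careful person would: the job done as asked, in the order asked, and still so for the second after the job is handed in, with the robot touching nothing.
It also fails if it takes over 72 s, if anything falls off the work surface, if the arm or the gripper's body presses on something with over 40 N, if the wrist force passes 120 N, or if a joint passes its speed limit or range.

ROBOT

A 7-joint arm with a two-finger parallel gripper is mounted at the origin on the work surface. World frame = base frame: x ahead of the robot, y to its left, z up, the work surface at z = 0. Lengths are in m, angles in rad, forces in N, time in s.
With the tool pointing down it reaches from about 0.425 to 0.925 m from the base axis. Payload 6.8 kg.
Tool frame: the origin (TCP) lies on the centre line of the jaws, within the pads' length; the fingertips stand 11 mm ahead of it and the grasp point (between the pads) lies 8 mm behind it; z points along the fingers, y is the direction in which the jaws open and shut (so a half turn about z gives the same grasp; the last joint's range is limited). The gripper opens to 85 mm and grips with 20 to 120 N. Pads are 22 mm wide; open, the fingers measure 114 mm over their backs; the gripper's body (76 mm by 85 mm) begins 54 mm behind the grasp point. The pads swing forward as they close: fully open they stand 13 mm farther back than shut.
Start: joints at [1.201, 0.477, 0.022, 1.555, -0.011, 1.109, -0.083], TCP at [0.175, -0.652, 0.242] pointing down, gripper open.
Joint ranges: [-2.96, 2.96], [-0.34, 2.1], [-1.41, 1.46], [0.24, 2.44], [-1.37, 4.51], [0.17, 1.92], [-2.96, 2.96]. Speed limits (rad/s): [2.39, 2.39, 3.14, 3.14, 3.14, 3.14, 3.14].

INTERFACE

Orientations are given as a rotation vector (axis times angle).
In Python, from bench import r gives the robot as it stands.
- The arm moves only by the tool send_rows, never from a script. Its argument "deltas" is a list of rows, each a list of 7 numbers: the opening, from 0 (shut) to 1 (fully open), then the shift along the tool's x, y, z as a fraction of full scale, then the turn, a rotation vector about the tool's x, y, z as a fraction of full scale. In form: [[hand, x, y, z, ax, ay, az], ...]. A call has 1 to 20 rows; each row is the pose to reach, as a shift and turn from the pose commanded when the call began, along the tool's axes at that moment, turning the shorter way round; what a row does not reach only later rows make up. Full scale, the value 1, is 150 mm for a shift and 180 degrees for a turn. A row lasts 1/12 s, in which the tool goes at most 41.7 mm and 7.16 degrees, less where a joint would pass 70% of its speed; a pose out of reach is approached as far as the arm can. A call with a number of a shift or a turn outside -1 to 1 is refused whole. A call with a gripper value outside its range is refused whole. The fingers move at their own pace and stop on an object; "squeeze" is the grip in N (left out, the last holds). Time passes only in rows, so rows that repeat a pose let the fingers close. It gives the time, the measured TCP pose, the force and the opening at its end, in the units of the state.
- r.get_obs(): the state, without advancing time (a new reading comes with each control period).
- r.grab_frame(name): name is "scene" or "top" or "wrist"; returns a dict with "pixels" (400x640x3 uint8, red, green, blue), "camera_matrix" (3x3 intrinsics, pixels), "rvec" (rotation vector, rad) and "tvec" (3), from world to camera coordinates, as OpenCV has them. Camera axes: x right, y down, z forward; pixel columns grow to the right and rows downward; lengths in m; the calibration is good to about 2 mm. A picture is of the moment at which its call begins. There is no depth.
- r.hand_in(): hands the job in, once; it reports no verdict.
The state is a dict: "clock": time; "joints": joint angles; "qvel": joint speeds; "tau": joint torques, N m; "tcp_pos": TCP position; "orientation": TCP orientation; "contact_force": force on the tool from outside, world axes, zero at the start; "moment": the same for the moment, N m; "grip_width": finger opening in m.
Only numpy, scipy, OpenCV 4.12 (cv2) and the standard library are available. Lean on these libraries where they do the work, as an engineer would, in place of code of your own. Each camera call takes 0.05 s, during which the arm holds its last target. There are 200 camera calls.

## Working session

There is one attempt and no reset: what is moved stays moved. The work goes in short steps, Python scripts to look and compute and a tool call to move; the robot and the scene stay as the last step left them, time stands still between calls to the robot, and variables do not carry over. Pictures are saved under pics/ and viewed, about 8 in all and at most 12, crops included, and the job is handed in when it is done.

Besides the shell and the picture viewer there is one more tool, called as name([rows], argument=value, ...), one row to a line, values as JSON. send_rows: Moves the arm, as the interface text tells. Shift numbers are shares of 150 mm and turn numbers shares of 180 degrees, none past 1 either way. Its arguments: {"type":"object","properties":{"deltas":{"type":"array","items":{"type":"array","items":{"type":"number"}}},"squeeze":{"type":"number"}},"required":["deltas"]}

```bash
mkdir -p pics; cat > h.py <<'E'
import numpy as np, cv2
from bench import r
def grab(n,fn=None):
    f=r.grab_frame(n); f={k:np.array(v) for k,v in f.items()}
    f['R']=cv2.Rodrigues(f['rvec'].astype(float))[0]
    if fn: cv2.imwrite('pics/'+fn,f['pixels'][:,:,::-1])
    return f
def ray(f,uv,z):
    uv=np.atleast_2d(uv).astype(float)
    d=np.c_[uv,np.ones(len(uv))]@np.linalg.inv(f['camera_matrix']).T@f['R']
    c=-f['R'].T@f['tvec'].ravel()
    return c+d*((z-c[2])/d[:,2])[:,None]
def proj(f,P):
    return cv2.projectPoints(np.atleast_2d(P).astype(float),f['rvec'].astype(float),f['tvec'].astype(float),f['camera_matrix'],None)[0][:,0]
E
python3 - <<'E'
from h import *
a=grab('scene'); b=grab('top')
for f in(a,b): print(-f['R'].T@f['tvec'].ravel(), f['R'][2])
cv2.imwrite('pics/a.png',np.vstack([a['pixels'],b['pixels']])[:,:,::-1][:, :])
im=cv2.imread('pics/a.png'); cv2.imwrite('pics/scene.png',im[:400]); cv2.imwrite('pics/top.png',im[400:])
import pickle; pickle.dump((a,b),open('f0.pkl','wb'))
o=r.get_obs(); print(o['tcp_pos'],o['orientation'],o['clock'],o['contact_force'])
E
```

```text
[ 1.55300131 -0.47842255  0.99241445] [-0.72777374  0.29124841 -0.62090237]
[ 0.42736205 -0.08387133  1.58400287] [ 0.06903283  0.00251148 -0.99761123]
[ 0.17457248 -0.65152221  0.24142616] [-3.11314805e+00 -4.09795763e-01  5.03878473e-04] 0.1 [-0.20412177  0.5034149  -1.14249992]
```

View pics/scene.png

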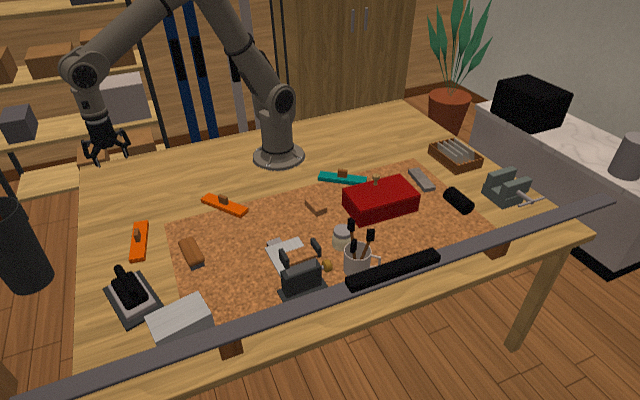

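View pics/top.png

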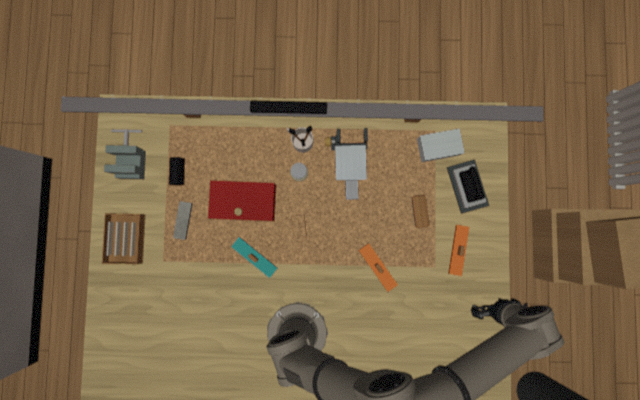

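The scene view shows the rest at (300,275) with the stone's end poking out at about (283,243), and the red box at (380,198). In the top view the rest's plate is at (351,162), the stone's free end at (351,189) and the box at (242,201).

Things that could be taken for the stone (top view): orange at (378,267), orange at (459,250), turquoise at (254,256) and the plain flat stone at (183,221). The grey end under the plate at (351,189) fits the description.

```bash
python3 - <<'E'
from h import *
import pickle
a,b=pickle.load(open('f0.pkl','rb'))
t=b['pixels'][:,:,::-1]; s=a['pixels'][:,:,::-1]
c1=cv2.resize(t[120:210,315:395],None,fx=5,fy=5,interpolation=cv2.INTER_CUBIC)[:450]
c2=cv2.resize(s[220:310,250:330],None,fx=5,fy=5,interpolation=cv2.INTER_CUBIC)
cv2.imwrite('pics/crop1.png',np.hstack([c1,c2]))
print(b['camera_matrix'][0,0])
hsv=cv2.cvtColor(t,cv2.COLOR_BGR2HSV)
m=((hsv[...,0]<8)|(hsv[...,0]>172))&(hsv[...,1]>180)&(hsv[...,2]>60)
m[:, :200]=0;m[:,285:]=0
n,l,st,_=cv2.connectedComponentsWithStats(m.astype(np.uint8)); k=1+st[1:,4].argmax()
p=np.argwhere(l==k)[:,::-1].astype(np.float32); box=cv2.boxPoints(cv2.minAreaRect(p)); print('box px',box); q=ray(b,box,0.08);print(q,q.mean(0))
# plate & stone rectangles
m=(hsv[...,1]<60)&(hsv[...,2]>100); m2=np.zeros_like(m); m2[125:210,320:385]=m[125:210,320:385]
for (r0,r1,z) in((148,178,.068),(184,205,.02)):
    mm=m2.copy(); mm[:r0]=0; mm[r1:]=0
    for row in range(r0,r1,4):
        xs=np.flatnonzero(mm[row]); 
        if len(xs): print(row,xs.min(),xs.max(),ray(b,[(xs.min()-.5,row),(xs.max()+.5,row)],z)[:,:2].round(4).tolist())
for c in (345,350,355): print(c,t[172:206,c].astype(int).sum(1).tolist())
E
```

```text
389.0235102389472
box px [[208.35893 217.66766]
 [209.78731 180.5303 ]
 [274.72974 183.02808]
 [273.30133 220.16544]]
[[0.4466285  0.34732128 0.08      ]
 [0.5909114  0.34764362 0.08      ]
 [0.58643239 0.09484531 0.08      ]
 [0.44226841 0.09618682 0.08      ]] [0.51656018 0.22149926 0.08      ]
148 335 365 [[0.7313, -0.1353], [0.7339, -0.2574]]
152 335 365 [[0.7154, -0.1356], [0.7179, -0.2576]]
156 335 365 [[0.6995, -0.1358], [0.702, -0.2578]]
160 335 365 [[0.6836, -0.1361], [0.6861, -0.258]]
164 335 365 [[0.6677, -0.1364], [0.6703, -0.2582]]
168 336 366 [[0.652, -0.1406], [0.6545, -0.2623]]
172 335 366 [[0.6361, -0.137], [0.6387, -0.2625]]
176 336 366 [[0.6204, -0.1412], [0.6229, -0.2627]]
184 345 357 [[0.5947, -0.18], [0.5958, -0.2325]]
188 345 357 [[0.5785, -0.1802], [0.5796, -0.2327]]
192 346 357 [[0.5624, -0.1845], [0.5634, -0.2329]]
196 346 358 [[0.5462, -0.1848], [0.5473, -0.2372]]
345 [479, 478, 479, 477, 481, 489, 480, 440, 364, 320, 321, 309, 308, 338, 346, 330, 284, 291, 308, 317, 337, 326, 323, 319, 353, 360, 355, 346, 330, 340, 341, 325, 338, 334]
350 [473, 485, 472, 481, 475, 485, 476, 431, 383, 387, 405, 404, 395, 400, 401, 399, 400, 395, 402, 402, 405, 410, 414, 400, 412, 412, 396, 351, 329, 331, 344, 350, 345, 334]
355 [473, 476, 460, 476, 475, 477, 462, 431, 377, 402, 408, 407, 407, 395, 408, 405, 406, 409, 414, 397, 412, 405, 402, 414, 413, 409, 382, 340, 345, 361, 367, 365, 362, 372]
```

View pics/crop1.png

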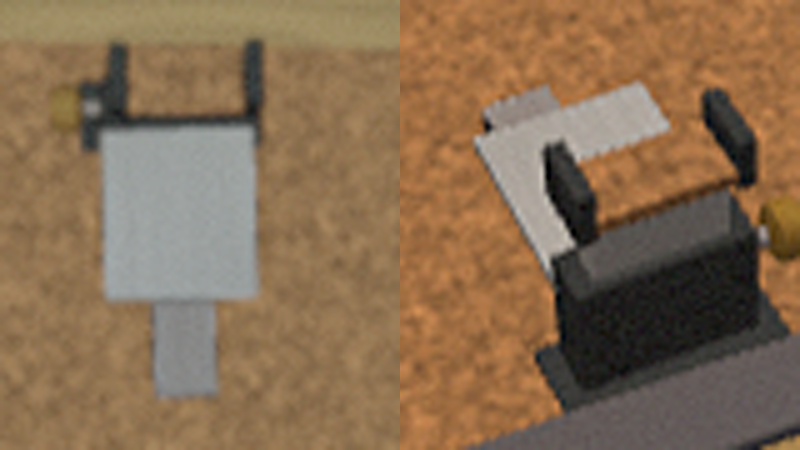

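The crop shows the grey stone's end coming out from under the plate's front edge, about 67 mm long, with its yaw close to the rest's. Neither orange nor turquoise is involved. Now I travel towards it and look with the wrist camera on the way to the box.

send_rows([
  [1, 0.3, -0.2, -0.1, 0, 0, 0],
  [1, 0.6, -0.4, -0.2, 0, 0, 0],
  [1, 0.93, -0.67, -0.2, 0, 0, 0],
  [1, 0.93, -0.67, -0.2, 0, 0, 0],
  [1, 0.93, -0.67, -0.2, 0, 0, 0],
  [1, 0.93, -0.67, -0.2, 0, 0, 0],
])

```text
clock: 0.6
tcp_pos: [0.2871, -0.5155, 0.2726]
orientation: [-3.112, -0.421, -0.003]
contact_force: [-0.3, 0.2, 0.2]
grip_width: 0.0853
```

send_rows([
  [1, 0.3, -0.2, -0.1, 0, 0, 0],
  [1, 0.6, -0.4, -0.2, 0, 0, 0],
  [1, 0.93, -0.67, -0.2, 0, 0, 0],
  [1, 0.93, -0.67, -0.2, 0, 0, 0],
  [1, 0.93, -0.67, -0.2, 0, 0, 0],
  [1, 0.93, -0.67, -0.2, 0, 0, 0],
])

```text
clock: 1.1
tcp_pos: [0.3945, -0.3833, 0.3024]
orientation: [-3.113, -0.419, -0.002]
contact_force: [-1.0, -0.1, -0.3]
grip_width: 0.0852
```

send_rows([
  [1, 0.3, -0.2, 0, 0, 0, 0.03],
  [1, 0.6, -0.4, 0, 0, 0, 0.06],
  [1, 0.93, -0.67, 0, 0, 0, 0.083],
  [1, 0.93, -0.67, 0, 0, 0, 0.083],
  [1, 0.93, -0.67, 0, 0, 0, 0.083],
  [1, 0.93, -0.67, 0, 0, 0, 0.083],
  [1, 0.93, -0.67, 0, 0, 0, 0.083],
])

```text
clock: 1.68
tcp_pos: [0.5, -0.2545, 0.3017]
orientation: [3.141, -0.001, -0.002]
contact_force: [-0.5, -0.5, 0.4]
grip_width: 0.0853
```

```bash
python3 - <<'E'
from h import *
o=r.get_obs(); print(o['tcp_pos'],o['orientation'],o['clock'],o['contact_force'],o['joints'])
f=grab('wrist','w1.png'); print(f['R'],-f['R'].T@f['tvec'].ravel(),f['camera_matrix'][0,0])
import pickle; pickle.dump(f,open('f1.pkl','wb'))
E
```

```text
[ 0.50004906 -0.25451514  0.30169552] [ 3.14094762e+00 -8.87392311e-04 -2.22778129e-03] 1.6833 [-0.47508346 -0.52533673  0.38513571] [ 0.51664262  0.24759235 -0.18991035  1.74915193  0.05186177  1.15075816
 -1.26018779]
[[-1.55049738e-03 -9.99998722e-01 -3.88775103e-04]
 [-9.64536820e-01  1.39289848e-03  2.63944658e-01]
 [-2.63943779e-01  7.84233402e-04 -9.64537747e-01]] [ 0.56653644 -0.2544591   0.43297182] 356.5636741587698
```

View pics/w1.png

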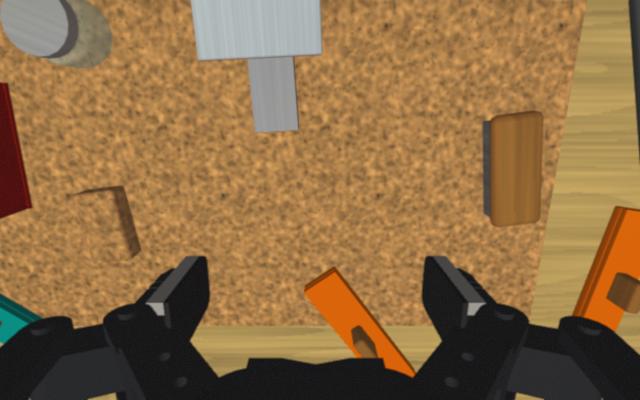

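The wrist view shows the plate edge from (199,60) to (321,53), the stone's free end with corners near (256,132) and (298,130), and the orange look-alike's nearest corner at (335,268). The cork block is at (105,215).

```bash
python3 - <<'E'
from h import *
import pickle; f=pickle.load(open('f1.pkl','rb'))
g=f['pixels'].astype(int)
hsv=cv2.cvtColor(f['pixels'],cv2.COLOR_RGB2HSV)
m=((hsv[...,1]<50)&(hsv[...,2]>80)).astype(np.uint8); 
mm=np.zeros_like(m); mm[64:145,235:310]=m[64:145,235:310]
n,l,st,_=cv2.connectedComponentsWithStats(mm);k=1+st[1:,4].argmax()
L=[];Rr=[]
for y in range(66,124,3):
    xs=np.flatnonzero(l[y]==k); L.append((xs.min()-.5,y)); Rr.append((xs.max()+.5,y))
for e in(L,Rr):
    P=ray(f,e,.02); c=np.polyfit(P[:,0],P[:,1],1); print('side slope',c, 'y at .55',np.polyval(c,.55))
B=[]
for x in range(260,296,4):
    ys=np.flatnonzero(l[:,x]==k); B.append((x,ys.max()+.5))
print('end px',B[0],B[-1]); print('end top-edge',ray(f,[B[0],B[-1]],.02).round(4), 'if bottom edge',ray(f,[B[0],B[-1]],0).round(4)[:,0])
E1=[]
for x in range(205,318,8):
    col=m[:,x]; 
    if 248<=x<=296: continue
    ys=np.flatnonzero(col[:75]); E1.append((x,ys.max()+.5))
P=ray(f,E1,.068); print('plate edge',P[[0,-1]].round(4),np.polyfit(P[:,1],P[:,0],1))
print('plate corners',ray(f,[(199,60),(321,53)],.068).round(4)); print('orange',ray(f,[(335,268),(306,288)],.02).round(4))
E
```

```text
side slope [ 0.05755943 -0.21588188] y at .55 -0.18422419259596218
side slope [ 0.06350247 -0.26902064] y at .55 -0.2340942762709849
end px (260, np.float64(131.5)) (292, np.float64(129.5))
end top-edge [[ 0.5364 -0.1911  0.02  ]
 [ 0.5385 -0.2276  0.02  ]] if bottom edge [0.5349 0.5372]
plate edge [[ 0.6068 -0.1487  0.068 ]
 [ 0.612  -0.2559  0.068 ]] [-0.04643758  0.60021072]
plate corners [[ 0.6073 -0.1429  0.068 ]
 [ 0.6134 -0.2597  0.068 ]]
orange [[ 0.3663 -0.2788  0.02  ]
 [ 0.3382 -0.2419  0.02  ]]
```

send_rows([
  [1, 0, -0.25, 0, 0, 0, 0],
  [1, 0, -0.5, 0, 0, 0, 0],
  [1, 0, -0.75, 0, 0, 0, 0],
  [1, 0, -1, 0, 0, 0, 0],
  [1, 0, -1, 0, 0, 0, 0],
])

```text
clock: 2.15
tcp_pos: [0.5004, -0.0969, 0.3026]
orientation: [-3.139, -0.011, -0.001]
contact_force: [0.3, 0.4, 0.5]
grip_width: 0.0854
```

send_rows([
  [1, 0, -0.25, 0, 0, 0, 0],
  [1, 0, -0.5, 0, 0, 0, 0],
  [1, 0, -0.75, 0, 0, 0, 0],
  [1, 0, -1, 0, 0, 0, 0],
  [1, 0, -1, 0, 0, 0, 0],
])

```text
clock: 2.57
tcp_pos: [0.5003, 0.0532, 0.3027]
orientation: [-3.138, -0.012, -0.001]
contact_force: [0.3, 0.8, -0.4]
grip_width: 0.0854
```

send_rows([
  [1, 0, -0.25, 0, 0, 0, 0],
  [1, 0, -0.5, 0, 0, 0, 0],
  [1, 0, -0.75, 0, 0, 0, 0],
  [1, 0, -1, 0, 0, 0, 0],
  [1, 0, -1, 0, 0, 0, 0],
  [1, 0, -1, 0, 0, 0, 0],
  [1, 0, -1, 0, 0, 0, 0],
])

```text
clock: 3.15
tcp_pos: [0.5014, 0.1949, 0.3019]
orientation: [3.14, -0.003, -0.001]
contact_force: [-0.2, -0.1, -0.5]
grip_width: 0.0856
```

```bash
python3 - <<'E'
from h import *
o=r.get_obs(); print(o['tcp_pos'],o['orientation'],o['clock'],o['joints'])
f=grab('wrist','w2.png')
import pickle; pickle.dump(f,open('f2.pkl','wb'))
E
```

```text
[0.50135886 0.19487637 0.30191478] [ 3.14021482e+00 -3.02778294e-03 -5.74543494e-04] 3.15 [-0.06814087  0.23682053 -0.49436353  1.78343694  0.12318751  1.15268481
 -2.17384546]
```

View pics/w2.png

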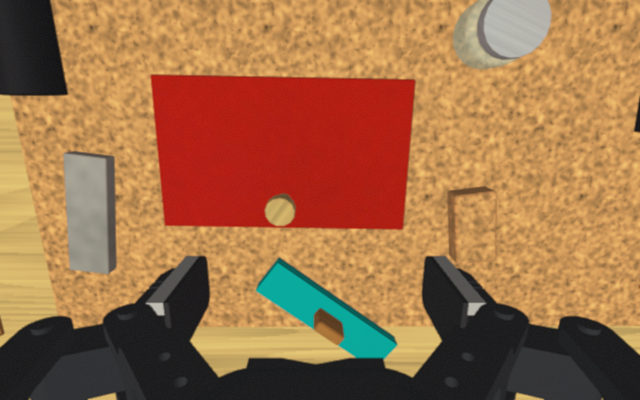

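The wrist view shows the lid's corners near (152,75), (415,79), (404,229) and (165,225), and the knob head at (280,210). The turquoise look-alike lies in front of the box.

```bash
python3 - <<'E'
from h import *
import pickle; f=pickle.load(open('f2.pkl','rb'))
hsv=cv2.cvtColor(f['pixels'],cv2.COLOR_RGB2HSV)
m=((((hsv[...,0]<8)|(hsv[...,0]>172))&(hsv[...,1]>180)&(hsv[...,2]>60))).astype(np.uint8)
n,l,st,_=cv2.connectedComponentsWithStats(m);k=1+st[1:,4].argmax()
c=cv2.findContours((l==k).astype(np.uint8),cv2.RETR_EXTERNAL,cv2.CHAIN_APPROX_NONE)[0][0]
q=cv2.approxPolyDP(c,12,True)[:,0].astype(float); print(q.tolist())
q=q[np.argsort(q[:,1])]; bk=q[:2][q[:2,0].argsort()]; fr=q[-2:][q[-2:,0].argsort()]
bk+=[[-.5,-.5],[.5,-.5]]; fr+=[[-.5,.5],[.5,.5]]
B=ray(f,bk,.0805); print('back',B.round(4),np.linalg.norm(B[0]-B[1]))
for z in(.0725,.0805,.085,.09,.095,.1,.11):
    F=ray(f,fr,z); print(z,F[:,:2].round(4).tolist(),'w',np.linalg.norm(F[0]-F[1]).round(4),'len',np.linalg.norm(F.mean(0)-B.mean(0)).round(4), 'th',np.arcsin((z-.0805)/.15).round(3))
kn=((hsv[...,0]>12)&(hsv[...,0]<35)).astype(np.uint8); kn[:190]=0;kn[224:]=0;kn[:,:255]=0;kn[:,305:]=0
n,l,st,ce=cv2.connectedComponentsWithStats(kn);k=1+st[1:,4].argmax();print(st[k],ce[k])
for z in(.1235,.128,.133): print(ray(f,ce[k],z).round(4))
E
```

```text
[[151.0, 75.0], [166.0, 225.0], [402.0, 227.0], [414.0, 80.0]]
back [[0.595  0.3488 0.0805]
 [0.5899 0.1018 0.0805]] 0.24709708214077789
0.0725 [[0.4433, 0.3552], [0.4403, 0.102]] w 0.2533 len 0.1509 th -0.053
0.0805 [[0.4461, 0.3517], [0.4431, 0.104]] w 0.2477 len 0.1479 th 0.0
0.085 [[0.4476, 0.3497], [0.4447, 0.1052]] w 0.2445 len 0.1464 th 0.03
0.09 [[0.4493, 0.3475], [0.4465, 0.1065]] w 0.241 len 0.1449 th 0.063
0.095 [[0.4511, 0.3453], [0.4482, 0.1078]] w 0.2375 len 0.1436 th 0.097
0.1 [[0.4528, 0.343], [0.45, 0.109]] w 0.234 len 0.1424 th 0.13
0.11 [[0.4562, 0.3386], [0.4535, 0.1116]] w 0.227 len 0.1407 th 0.198
[265 194  30  30 722] [279.91412742 209.49722992]
[[0.4759 0.2272 0.1235]]
[[0.4772 0.2268 0.128 ]]
[[0.4787 0.2262 0.133 ]]
```

send_rows([
  [0.8, -0.09, -0.11, 0.2, 0, 0, 0.005],
  [0.8, -0.175, -0.217, 0.5, 0, 0, 0.005],
  [0.8, -0.175, -0.217, 0.8, 0, 0, 0.005],
  [0.8, -0.175, -0.217, 0.8, 0, 0, 0.005],
  [0.8, -0.175, -0.217, 0.8, 0, 0, 0.005],
  [0.8, -0.175, -0.217, 0.8, 0, 0, 0.005],
])

```text
clock: 3.7
tcp_pos: [0.4755, 0.2285, 0.1831]
orientation: [3.141, -0.027, 0.0]
contact_force: [0.1, 1.1, 0.9]
grip_width: 0.0682
```

send_rows([
  [0.8, 0, 0, 0.2, 0, 0, 0],
  [0.8, 0, 0, 0.4, 0, 0, 0],
  [0.8, 0, 0, 0.483, 0, 0, 0],
  [0.8, 0, 0, 0.483, 0, 0, 0],
  [0.8, 0, 0, 0.483, 0, 0, 0],
  [0.25, 0, 0, 0.483, 0, 0, 0],
  [0.25, 0, 0, 0.483, 0, 0, 0],
  [0.2, 0, 0, 0.483, 0, 0, 0],
  [0.2, 0, 0, 0.483, 0, 0, 0],
  [0.2, 0, 0, 0.483, 0, 0, 0],
  [0.2, 0, 0, 0.483, 0, 0, 0],
  [0.2, 0, 0, 0.483, 0, 0, 0],
], squeeze=35)

```text
clock: 4.7
tcp_pos: [0.4748, 0.2277, 0.111]
orientation: [3.138, -0.025, 0.001]
contact_force: [-1.7, -7.6, 9.7]
grip_width: 0.0265
```

```bash
python3 - <<'E'
from h import *
o=r.get_obs(); print(o['tcp_pos'],o['orientation'],o['clock'],o['joints'],o['contact_force'],o['grip_width'])
tx=cv2.Rodrigues(np.array(o['orientation']))[0]; print(tx.round(4))
# lid arc: knob rel hinge; deltas in tool frame from here
yaw=-.017; n=np.array([np.cos(yaw),np.sin(yaw),0])
rk=np.hypot(.12,.043); a0=np.arctan2(.043,-.12)
for th in np.arange(0,1.96,.1).tolist()+[1.9,1.92,1.95]:
    d=n*(rk*(np.cos(a0-th)-np.cos(a0)))+np.array([0,0,1])*rk*(np.sin(a0-th)-np.sin(a0))
    print(round(th,2),(tx.T@d/.15).round(3).tolist())
E
```

```text
[0.47479441 0.22766318 0.11100694] [ 3.13782797e+00 -2.53509768e-02  1.11038432e-03] 4.7 [-0.19504636  0.44666158 -0.46104609  1.9971191   0.28718152  0.76172862
 -2.41407219] [-1.65571953 -7.59726484  9.67918573] 0.026496055860198067
[[ 9.999e-01 -1.620e-02  7.000e-04]
 [-1.620e-02 -9.999e-01 -3.700e-03]
 [ 7.000e-04  3.700e-03 -1.000e+00]]
0.0 [0.0, 0.0, 0.0]
0.1 [0.033, 0.0, -0.078]
0.2 [0.073, 0.001, -0.153]
0.3 [0.121, 0.001, -0.224]
0.4 [0.175, 0.001, -0.289]
0.5 [0.236, 0.001, -0.348]
0.6 [0.302, 0.002, -0.401]
0.7 [0.373, 0.002, -0.448]
0.8 [0.449, 0.002, -0.487]
0.9 [0.528, 0.002, -0.518]
1.0 [0.609, 0.002, -0.541]
1.1 [0.693, 0.003, -0.556]
1.2 [0.778, 0.003, -0.562]
1.3 [0.863, 0.003, -0.56]
1.4 [0.947, 0.003, -0.55]
1.5 [1.03, 0.003, -0.531]
1.6 [1.11, 0.003, -0.504]
1.7 [1.188, 0.003, -0.469]
1.8 [1.261, 0.003, -0.426]
1.9 [1.33, 0.002, -0.377]
1.9 [1.33, 0.002, -0.377]
1.92 [1.343, 0.002, -0.366]
1.95 [1.363, 0.002, -0.349]
```

send_rows([
  [0.2, 0.033, 0, -0.078, 0, 0, 0],
  [0.2, 0.073, 0, -0.153, 0, 0, 0],
  [0.2, 0.121, 0, -0.224, 0, 0, 0],
  [0.2, 0.175, 0, -0.289, 0, 0, 0],
  [0.2, 0.236, 0, -0.348, 0, 0, 0],
  [0.2, 0.302, 0, -0.401, 0, 0, 0],
  [0.2, 0.302, 0, -0.401, 0, 0, 0],
])

```text
clock: 5.28
tcp_pos: [0.52, 0.2268, 0.1712]
orientation: [3.138, -0.027, -0.002]
contact_force: [-3.5, -7.5, 4.5]
grip_width: 0.0266
```

```bash
python3 - <<'E'
from h import *
o=r.get_obs(); print(o['tcp_pos'],o['orientation'],o['clock'],o['joints'],o['contact_force'],o['moment'],o['grip_width'])
f=grab('scene')
im=f['pixels'][140:260,300:480,::-1]; w=grab('wrist')['pixels'][:,:,::-1]
cv2.imwrite('pics/c3.png',np.hstack([cv2.resize(im,(600,400),interpolation=cv2.INTER_CUBIC)[:,:480],cv2.resize(w,(320,200)).repeat(1,0)[[*range(200)]+[199]*200]]))
E
```

```text
[0.51996019 0.22683867 0.17117145] [ 3.13777097e+00 -2.67253100e-02 -2.36138893e-03] 5.2833 [-0.14983108  0.42372754 -0.47314633  1.85806175  0.24069259  0.9192763
 -2.32267419] [-3.53437203 -7.50753644  4.49537475] [-1.34879541  1.09340553  0.03376585] 0.02657909385468484
```

View pics/c3.png

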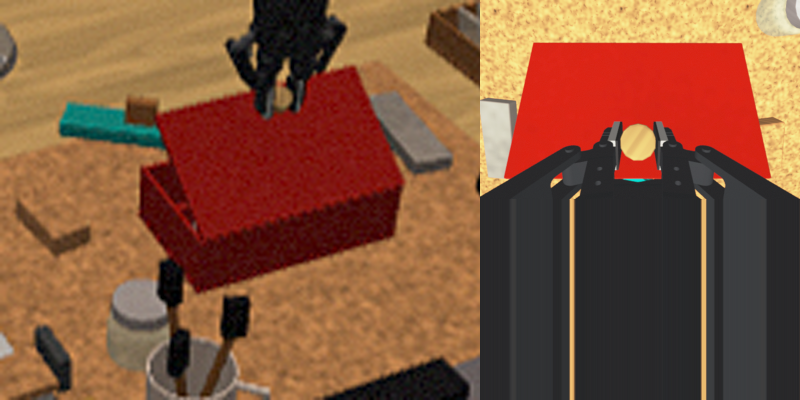

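The lid is open about 35° with the knob held between the pads, so I continue along the arc.

send_rows([
  [0.2, 0.071, 0, -0.047, 0, 0, 0],
  [0.2, 0.147, 0, -0.086, 0, 0, 0],
  [0.2, 0.226, 0, -0.117, 0, 0, 0],
  [0.2, 0.307, 0, -0.14, 0, 0, 0],
  [0.2, 0.391, 0, -0.155, 0, 0, 0],
  [0.2, 0.476, 0, -0.161, 0, 0, 0],
  [0.2, 0.561, 0, -0.159, 0, 0, 0],
  [0.2, 0.645, 0, -0.149, 0, 0, 0],
  [0.2, 0.728, 0, -0.13, 0, 0, 0],
  [0.2, 0.728, 0, -0.13, 0, 0, 0],
])

```text
clock: 6.22
tcp_pos: [0.6315, 0.2247, 0.1903]
orientation: [3.139, -0.029, 0.003]
contact_force: [1.7, -5.6, 5.2]
grip_width: 0.0263
```

send_rows([
  [0.2, 0.04, 0, 0.013, 0, 0, 0],
  [0.2, 0.08, 0, 0.027, 0, 0, 0],
  [0.2, 0.12, 0, 0.043, 0, 0, 0],
  [0.2, 0.158, 0, 0.062, 0, 0, 0],
  [0.2, 0.195, 0, 0.082, 0, 0, 0],
  [0.2, 0.231, 0, 0.105, 0, 0, 0],
  [0.2, 0.266, 0, 0.129, 0, 0, 0],
  [0.2, 0.283, 0, 0.141, 0, 0, 0],
  [0.2, 0.3, 0, 0.154, 0, 0, 0],
  [0.2, 0.3, 0, 0.154, 0, 0, 0],
])

```text
clock: 7.05
tcp_pos: [0.6758, 0.2238, 0.1677]
orientation: [3.138, -0.028, 0.005]
contact_force: [2.2, -6.2, 4.4]
grip_width: 0.0263
```

```bash
python3 - <<'E'
from h import *
o=r.get_obs(); print(o['tcp_pos'],o['orientation'],o['clock'],o['joints'],o['contact_force'],o['moment'],o['grip_width'])
E
```

```text
[0.67582533 0.22382591 0.16766779] [ 3.13830243 -0.02761481  0.00488804] 7.05 [-0.13706745  0.63879554 -0.41499821  1.50121501  0.28414009  1.05977659
 -2.20698679] [ 2.21073395 -6.24740126  4.44308076] [-1.22609583 -0.41659899  0.01259637] 0.026263180029094436
```

send_rows([
  [0.2, 0.013, 0, 0.012, 0, 0, 0],
  [0.2, 0.02, 0, 0.018, 0, 0, 0],
  [0.2, 0.02, 0, 0.018, 0, 0, 0],
])

```text
clock: 7.3
tcp_pos: [0.6775, 0.2239, 0.1663]
orientation: [3.137, -0.027, 0.002]
contact_force: [-4.6, -9.6, 12.8]
grip_width: 0.0263
```

send_rows([
  [0.2, 0.013, 0, 0.012, 0, 0, 0],
  [0.2, 0.02, 0, 0.018, 0, 0, 0],
  [0.2, 0.02, 0, 0.018, 0, 0, 0],
])

```text
clock: 7.55
tcp_pos: [0.6777, 0.2239, 0.1659]
orientation: [3.136, -0.026, -0.006]
contact_force: [-18.5, -13.5, 31.7]
grip_width: 0.026
```

```bash
python3 - <<'E'
from h import *
o=r.get_obs(); print(o['tcp_pos'],o['clock'],o['contact_force'],o['moment'],o['grip_width'])
f=grab('scene')
im=f['pixels'][140:260,300:480,::-1]; w=grab('wrist')['pixels'][:,:,::-1]
cv2.imwrite('pics/c4.png',np.hstack([cv2.resize(im,(600,400),interpolation=cv2.INTER_CUBIC)[:,:480],cv2.resize(w,(320,200)).repeat(1,0)[[*range(200)]+[199]*200]]))
E
```

```text
[0.67774107 0.22389011 0.1659052 ] 7.55 [-18.52350968 -13.51314141  31.66277311] [-2.7496183   4.20248563 -0.07434   ] 0.02601087670845405
```

View pics/c4.png

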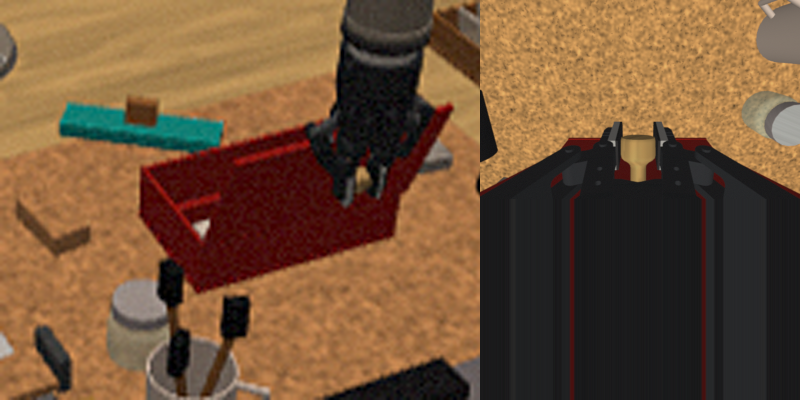

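The picture shows the lid leaning back past upright with the knob held, and the force rose to 37 N with no further travel, so the lid is on its stop. I relax, release and retreat upwards, then go to the stone.

send_rows([
  [0.2, -0.025, 0, -0.022, 0, 0, 0],
  [0.8, -0.025, 0, -0.022, 0, 0, 0],
  [0.8, -0.025, 0, -0.022, 0, 0, 0],
  [0.8, -0.025, 0, -0.022, 0, 0, 0],
  [0.8, -0.025, 0, -0.022, 0, 0, 0],
  [1, -0.02, 0, -0.15, 0, 0, 0],
  [1, -0.02, 0, -0.3, 0, 0, 0],
  [1, -0.02, 0, -0.5, 0, 0, 0],
  [1, -0.02, 0, -0.7, 0, 0, 0],
  [1, -0.02, 0, -0.9, 0, 0, 0],
  [1, -0.02, 0, -0.9, 0, 0, 0],
])

```text
clock: 8.57
tcp_pos: [0.6791, 0.2291, 0.3033]
orientation: [-3.137, 0.023, -0.015]
contact_force: [0.5, 0.5, 2.2]
grip_width: 0.0853
```

send_rows([
  [1, -0.06, 0.25, 0, 0, 0, 0],
  [1, -0.12, 0.5, 0, 0, 0, 0],
  [1, -0.18, 0.75, 0, 0, 0, 0],
  [1, -0.24, 0.964, 0, 0, 0, 0],
  [1, -0.24, 0.964, 0, 0, 0, 0],
])

```text
clock: 8.98
tcp_pos: [0.6381, 0.0737, 0.2955]
orientation: [3.136, -0.039, -0.002]
contact_force: [0.8, -0.9, -0.8]
grip_width: 0.0854
```

send_rows([
  [1, -0.06, 0.25, 0, 0, 0, 0],
  [1, -0.12, 0.5, 0, 0, 0, 0],
  [1, -0.18, 0.75, 0, 0, 0, 0],
  [1, -0.24, 0.964, 0, 0, 0, 0],
  [1, -0.24, 0.964, 0, 0, 0, 0],
])

```text
clock: 9.4
tcp_pos: [0.5988, -0.0701, 0.2954]
orientation: [3.137, -0.04, -0.003]
contact_force: [-0.9, -0.7, 0.4]
grip_width: 0.0853
```

send_rows([
  [1, -0.06, 0.25, 0, 0, 0, -0.024],
  [1, -0.12, 0.5, 0, 0, 0, -0.024],
  [1, -0.18, 0.75, 0, 0, 0, -0.024],
  [1, -0.24, 0.964, 0, 0, 0, -0.024],
  [1, -0.24, 0.964, 0, 0, 0, -0.024],
  [1, -0.24, 0.964, 0, 0, 0, -0.024],
  [1, -0.24, 0.964, 0, 0, 0, -0.024],
])

```text
clock: 9.98
tcp_pos: [0.5628, -0.2038, 0.2958]
orientation: [-3.139, -0.097, -0.0]
contact_force: [0.3, 0.4, 0.0]
grip_width: 0.0853
```

```bash
python3 - <<'E'
from h import *
o=r.get_obs(); print(o['tcp_pos'],o['clock'],o['contact_force'],o['joints'])
R=cv2.Rodrigues(np.array(o['orientation']))[0]; print(R.round(3))
f=grab('top'); t=f['pixels'][:,:,::-1]
# lid check: free edge projected for th 1.9
n=np.array([.99985,-.017,0]); h=np.array([.5935,.2252,.0725]); s=np.array([.017,.99985,0])
for th in(1.8,1.9):
    e=h+.15*(n*-np.cos(th)+np.array([0,0,np.sin(th)])); print(th,proj(f,[e+.125*s,e-.125*s]).round(1).tolist())
hsv=cv2.cvtColor(t,cv2.COLOR_BGR2HSV); m=((hsv[...,0]<8)|(hsv[...,0]>172))&(hsv[...,1]>150)&(hsv[...,2]>50); m[:,:195]=0;m[:,285:]=0
for c in(215,240,265): print(c,np.flatnonzero(m[100:230,c])[[0,-1]]+100)
tg=np.array([.5625,-.208,.016]); d=R.T@(tg-o['tcp_pos']); print('to grasp',d/.15)
E
```

```text
[ 0.56282373 -0.20384614  0.29577477] 9.9833 [0.30838917 0.369637   0.02513385] [ 0.52159367  0.3308457  -0.35515385  1.6623137   0.12175214  1.17044655
 -1.37266191]
[[ 0.998  0.062  0.   ]
 [ 0.062 -0.998  0.001]
 [ 0.    -0.001 -1.   ]]
1.8 [[198.6, 165.2], [269.2, 167.8]]
1.9 [[199.2, 161.3], [269.5, 164.0]]
215 [162 218]
240 [163 219]
265 [164 220]
to grasp [-0.00429013  0.02954949  1.86513296]
```

send_rows([
  [1, -0.037, 0.03, 0.25, 0, 0, 0],
  [1, -0.037, 0.03, 0.5, 0, 0, 0],
  [1, -0.037, 0.03, 0.75, 0, 0, 0],
  [1, -0.037, 0.03, 1, 0, 0, 0],
  [1, -0.037, 0.03, 1, 0, 0, 0],
])

```text
clock: 10.45
tcp_pos: [0.5529, -0.2065, 0.139]
orientation: [-3.135, -0.101, 0.018]
contact_force: [-1.6, -0.1, -1.7]
grip_width: 0.0854
```

send_rows([
  [1, 0, 0, 0.25, 0, 0, 0],
  [1, 0, 0, 0.5, 0, 0, 0],
  [1, 0, 0, 0.7, 0, 0, 0],
  [1, 0, 0, 0.8, 0, 0, 0],
  [1, 0, 0, 0.865, 0, 0, 0],
  [1, 0, 0, 0.865, 0, 0, 0],
  [1, 0, 0, 0.865, 0, 0, 0],
])

```text
clock: 11.03
tcp_pos: [0.5586, -0.2094, 0.0177]
orientation: [3.14, 0.097, 0.003]
contact_force: [-0.1, -0.8, -0.5]
grip_width: 0.0856
```

send_rows([
  [0.5, 0, 0, 0, 0, 0, 0],
  [0.5, 0, 0, 0, 0, 0, 0],
  [0.5, 0, 0, 0, 0, 0, 0],
  [0.5, 0, 0, 0, 0, 0, 0],
  [0.4, 0, 0, 0, 0, 0, 0],
  [0.4, 0, 0, 0, 0, 0, 0],
  [0.4, 0, 0, 0, 0, 0, 0],
], squeeze=40)

```text
clock: 11.62
tcp_pos: [0.558, -0.2101, 0.0179]
orientation: [3.139, 0.096, 0.003]
contact_force: [-1.6, 0.8, 7.9]
grip_width: 0.0491
```

send_rows([
  [0.4, -0.05, 0, 0, 0, 0, 0],
  [0.4, -0.15, 0, 0, 0, 0, 0],
  [0.4, -0.25, 0, 0, 0, 0, 0],
  [0.4, -0.35, 0, 0, 0, 0, 0],
  [0.4, -0.45, 0, 0, 0, 0, 0],
  [0.4, -0.55, 0, 0, 0, 0, 0],
  [0.4, -0.65, 0, 0, 0, 0, 0],
  [0.4, -0.75, 0, 0, 0, 0, 0],
  [0.4, -0.85, 0, 0, 0, 0, 0],
  [0.4, -0.95, 0, 0, 0, 0, 0],
  [0.4, -1, 0, 0, 0, 0, 0],
  [0.4, -1, 0, 0, 0, 0, 0],
])

```text
clock: 12.62
tcp_pos: [0.4079, -0.2199, 0.0178]
orientation: [3.138, 0.093, 0.006]
contact_force: [1.2, -0.3, 12.2]
grip_width: 0.0488
```

send_rows([
  [0.4, -0.05, 0, 0, 0, 0, 0],
  [0.4, -0.08, 0, 0, 0, 0, 0],
  [0.4, -0.08, 0, 0, 0, 0, 0],
  [0.75, -0.08, 0, 0, 0, 0, 0],
  [0.75, -0.08, 0, 0, 0, 0, 0],
  [0.75, -0.08, 0, 0, 0, 0, 0],
  [0.75, -0.08, 0, 0, 0, 0, 0],
])

```text
clock: 13.2
tcp_pos: [0.3945, -0.2197, 0.016]
orientation: [-3.14, -0.095, 0.002]
contact_force: [-0.1, 0.4, 1.0]
grip_width: 0.0639
```

send_rows([
  [0.75, 0, 0, -0.1, 0, 0, 0],
  [0.75, 0, 0, -0.3, 0, 0, 0],
  [0.75, 0, 0, -0.5, 0, 0, 0],
  [0.75, 0, 0, -0.75, 0, 0, 0],
  [0.9, 0, 0, -1, 0, 0, 0],
  [0.9, 0, 0, -1, 0, 0, 0],
  [0.9, 0, 0, -1, 0, 0, 0],
])

```text
clock: 13.78
tcp_pos: [0.3962, -0.2204, 0.1681]
orientation: [3.138, 0.094, 0.005]
contact_force: [0.5, 0.3, 0.2]
grip_width: 0.0767
```

```bash
python3 - <<'E'
from h import *
o=r.get_obs(); print(o['tcp_pos'],o['clock'],o['contact_force'],o['joints'])
f=grab('wrist','w5.png'); import pickle; pickle.dump(f,open('f5.pkl','wb'))
E
```

```text
[ 0.39621617 -0.22044871  0.16810768] 13.7833 [0.45766131 0.32497482 0.18427694] [ 0.71645172  0.23469805 -0.39154558  2.12171332  0.12542061  0.80216034
 -1.26302108]
```

View pics/w5.png

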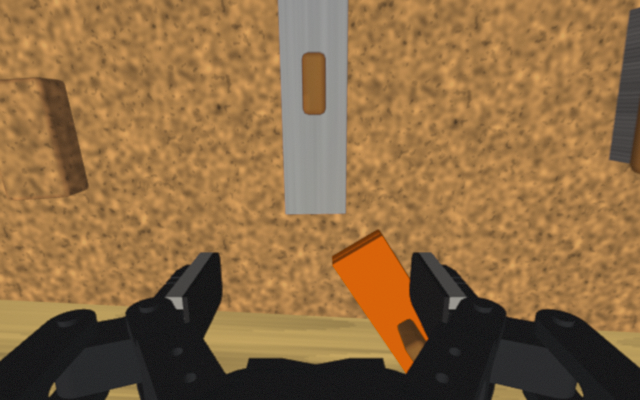

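The stone lies clear in front of the gripper, its grip at (314,83) and its free end from (285,213) to (346,212). The orange piece is untouched at (380,260).

```bash
python3 - <<'E'
from h import *
import pickle; f=pickle.load(open('f5.pkl','rb'))
hsv=cv2.cvtColor(f['pixels'],cv2.COLOR_RGB2HSV)
m=((hsv[...,1]>80)).astype(np.uint8); m[:, :293]=0; m[:,337:]=0; m[:30]=0;m[140:]=0
n,l,st,ce=cv2.connectedComponentsWithStats(m);k=1+st[1:,4].argmax();print(st[k],ce[k])
x,y,w,h=st[k][:4]
print('grip top', ray(f,[ce[k],(x-.5,y+h/2),(x+w-.5,y+h/2),(x+w/2,y-.5),(x+w/2,y+h-.5)],.054).round(4).tolist())
g=((hsv[...,1]<50)&(hsv[...,2]>80)).astype(np.uint8); g[:,:270]=0;g[:,360:]=0;g[225:]=0
L=[];Rr=[]
for yy in range(4,205,5):
    xs=np.flatnonzero(g[yy]); L.append((xs.min()-.5,yy));Rr.append((xs.max()+.5,yy))
S=[]
for e in(L,Rr):
    P=ray(f,e,.02); c=np.polyfit(P[:,0],P[:,1],1); S.append(c); print('slope',c)
ys=[np.flatnonzero(g[:,xx]).max()+.5 for xx in(295,315,335)]; print(ys,ray(f,[(295,ys[0]),(315,ys[1]),(335,ys[2])],.02).round(4).tolist())
b=grab('top'); t=b['pixels'].astype(int).sum(2)
e=ray(f,[(315,ys[1])],.02)[0]; sl=np.mean([s[0] for s in S]); d=np.array([1,sl,0]);d/=np.linalg.norm(d)
mid=e+.1*d; mid[2]=.043; far=e+.2*d; print('mid',mid,'far',far, 'slope',sl)
pf=proj(b,[far]);pp=proj(b,[[.608,-.207,.068]]);print('far px',pf,'plate px',pp); c=int(pf[0,0]); print(t[170:200,c].tolist())
o=r.get_obs();R=cv2.Rodrigues(np.array(o['orientation']))[0]; print(R.round(3)); print('above grip (units)', R.T@(mid-o['tcp_pos'])/.15)
E
```

```text
[ 302   53   24   62 1360] [313.27647059  83.00147059]
grip top [[0.4763, -0.2143, 0.054], [0.4752, -0.2066, 0.054], [0.4762, -0.2223, 0.054], [0.4949, -0.2137, 0.054], [0.4563, -0.2159, 0.054]]
slope [ 0.07090025 -0.22354855]
slope [ 0.07082486 -0.27272379]
[np.float64(213.5), np.float64(213.5), np.float64(212.5)] [[0.3759, -0.2049, 0.02], [0.3769, -0.2213, 0.02], [0.3787, -0.2376, 0.02]]
mid [ 0.4766155  -0.21422754  0.043     ] far [ 0.57636537 -0.20715901  0.02      ] slope 0.07086255581201045
far px [[351.1600442 188.6657043]] plate px [[352.22715057 179.48526008]]
[483, 481, 480, 487, 484, 485, 483, 486, 482, 430, 351, 348, 361, 363, 372, 346, 325, 336, 355, 414, 428, 410, 402, 402, 397, 402, 411, 403, 400, 409]
[[ 0.998  0.06  -0.001]
 [ 0.06  -0.998  0.   ]
 [-0.001 -0.    -1.   ]]
above grip (units) [ 0.55035449 -0.0022136   0.81623184]
```

The stone's far end is at x 0.576 and the plate edge at 0.608, so it is clear by about 30 mm and flat. Next I turn a quarter turn and take it by the grip along its 40 mm length.

send_rows([
  [0.9, 0.2, 0, 0, 0, 0, -0.035],
  [0.9, 0.4, -0.002, 0, 0, 0, -0.07],
  [0.9, 0.55, -0.002, 0.1, 0, 0, -0.11],
  [0.9, 0.55, -0.002, 0.2, 0, 0, -0.15],
  [0.9, 0.55, -0.002, 0.2, 0, 0, -0.19],
  [0.9, 0.55, -0.002, 0.2, 0, 0, -0.23],
  [0.9, 0.55, -0.002, 0.2, 0, 0, -0.27],
  [0.9, 0.55, -0.002, 0.2, 0, 0, -0.31],
  [0.9, 0.55, -0.002, 0.2, 0, 0, -0.35],
  [0.9, 0.55, -0.002, 0.2, 0, 0, -0.39],
  [0.9, 0.55, -0.002, 0.2, 0, 0, -0.43],
  [0.9, 0.55, -0.002, 0.2, 0, 0, -0.47],
  [0.9, 0.55, -0.002, 0.2, 0, 0, -0.503],
  [0.9, 0.55, -0.002, 0.2, 0, 0, -0.503],
  [0.9, 0.55, -0.002, 0.2, 0, 0, -0.503],
  [0.9, 0.55, -0.002, 0.2, 0, 0, -0.503],
])

```text
clock: 15.22
tcp_pos: [0.477, -0.2141, 0.1352]
orientation: [-2.144, -2.293, 0.0]
contact_force: [-0.0, 0.1, 0.5]
grip_width: 0.0771
```

```bash
python3 - <<'E'
from h import *
o=r.get_obs();R=cv2.Rodrigues(np.array(o['orientation']))[0]
print(o['tcp_pos'],o['clock'],o['joints'],R.round(4), 'yaw want',.0708+np.pi/2,'is',np.arctan2(R[1,0],R[0,0]))
print('to go',R.T@(np.array([.4764,-.2142,.036])-o['tcp_pos'])/.15)
E
```

```text
[ 0.47702323 -0.21413999  0.13522572] 15.2167 [ 0.87495343  0.45821314 -0.71148622  1.97639346  0.39377697  0.84932056
  0.01545144] [[-0.067   0.9978 -0.0017]
 [ 0.9978  0.067   0.0012]
 [ 0.0013 -0.0016 -1.    ]] yaw want 1.6415963267948965 is 1.6378681051625343
to go [-0.00097452 -0.00310938  0.66150994]
```

send_rows([
  [0.9, 0, 0, 0.15, 0, 0, 0],
  [0.9, 0, 0, 0.35, 0, 0, 0],
  [0.9, 0, 0, 0.5, 0, 0, 0],
  [0.9, 0, 0, 0.6, 0, 0, 0],
  [0.9, 0, 0, 0.66, 0, 0, 0],
  [0.9, 0, 0, 0.66, 0, 0, 0],
  [0.9, 0, 0, 0.66, 0, 0, 0],
  [0.4, 0, 0, 0.66, 0, 0, 0],
  [0.4, 0, 0, 0.66, 0, 0, 0],
  [0.4, 0, 0, 0.66, 0, 0, 0],
  [0.4, 0, 0, 0.66, 0, 0, 0],
  [0.3, 0, 0, 0.66, 0, 0, 0],
  [0.3, 0, 0, 0.66, 0, 0, 0],
  [0.3, 0, 0, 0.66, 0, 0, 0],
  [0.3, 0, 0, 0.66, 0, 0, 0],
], squeeze=50)

```text
clock: 16.47
tcp_pos: [0.4779, -0.2148, 0.0383]
orientation: [2.142, 2.296, -0.001]
contact_force: [-2.2, 0.7, 6.4]
grip_width: 0.0388
```

send_rows([
  [0.3, 0, 0, -0.04, 0, 0, 0],
  [0.3, 0, 0, -0.1, 0, 0, 0],
  [0.3, 0, 0, -0.2, 0, 0, 0],
  [0.3, 0, 0, -0.35, 0, 0, 0],
  [0.3, 0, 0, -0.5, 0, 0, 0],
  [0.3, 0, 0, -0.65, 0, 0, 0],
  [0.3, 0, 0, -0.8, 0, 0, 0],
  [0.3, 0, 0, -0.95, 0, 0, 0],
  [0.3, 0, 0, -1, 0, 0, 0],
  [0.3, 0, 0, -1, 0, 0, 0],
])

```text
clock: 17.3
tcp_pos: [0.4788, -0.2148, 0.1894]
orientation: [2.14, 2.295, 0.002]
contact_force: [-0.0, -0.7, -4.2]
grip_width: 0.0392
```

```bash
python3 - <<'E'
from h import *
o=r.get_obs(); R=cv2.Rodrigues(np.array(o['orientation']))[0]
print(o['tcp_pos'],o['clock'],o['contact_force'],o['moment'],o['grip_width'],R.round(3),o['joints'])
grab('wrist','w6.png')
E
```

```text
[ 0.47876894 -0.21476806  0.18944604] 17.3 [-0.02209882 -0.67674752 -4.21215469] [ 0.03180169 -0.02542553 -0.00104418] 0.039192659085594966 [[-0.07   0.998  0.004]
 [ 0.998  0.07  -0.002]
 [-0.002  0.004 -1.   ]] [ 0.91890796  0.3865259  -0.75565302  1.93028832  0.32622213  0.9450845
  0.0767099 ]
```

View pics/w6.png

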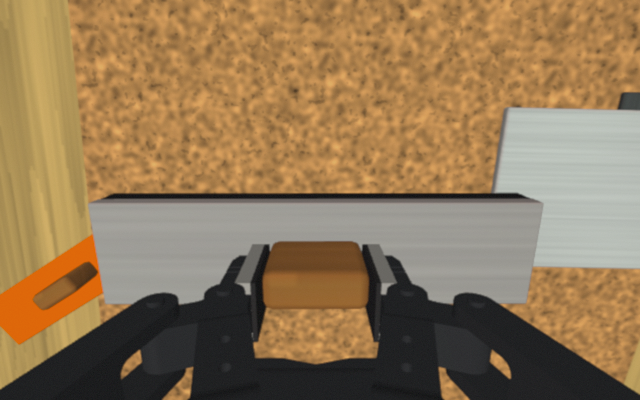

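The stone hangs level in the jaws (grip at (315,272)), with about 4.2 N of load. I carry it over and turn it to lie along the box, doing the turn well before the box.

send_rows([
  [0.3, 0.06, 0, -0.1, 0, 0, 0.03],
  [0.3, 0.13, 0.01, -0.15, 0, 0, 0.07],
  [0.3, 0.2, 0.02, -0.15, 0, 0, 0.11],
  [0.3, 0.28, 0.03, -0.15, 0, 0, 0.15],
  [0.3, 0.36, 0.04, -0.15, 0, 0, 0.19],
  [0.3, 0.44, 0.05, -0.15, 0, 0, 0.23],
  [0.3, 0.52, 0.06, -0.15, 0, 0, 0.27],
  [0.3, 0.6, 0.07, -0.15, 0, 0, 0.31],
  [0.3, 0.68, 0.08, -0.15, 0, 0, 0.35],
  [0.3, 0.76, 0.08, -0.15, 0, 0, 0.39],
  [0.3, 0.84, 0.08, -0.15, 0, 0, 0.43],
  [0.3, 0.92, 0.08, -0.15, 0, 0, 0.47],
  [0.3, 1, 0.08, -0.15, 0, 0, 0.51],
  [0.3, 1, 0.08, -0.15, 0, 0, 0.528],
  [0.3, 1, 0.08, -0.15, 0, 0, 0.528],
  [0.3, 1, 0.08, -0.15, 0, 0, 0.528],
])

```text
clock: 18.68
tcp_pos: [0.4782, -0.0641, 0.2084]
orientation: [3.141, -0.024, -0.004]
contact_force: [-0.7, -0.8, -3.7]
grip_width: 0.0393
```

```bash
python3 - <<'E'
from h import *
o=r.get_obs(); R=cv2.Rodrigues(np.array(o['orientation']))[0]
print(o['tcp_pos'],o['clock'],o['contact_force'],o['grip_width'],o['joints'],np.arctan2(R[1,0],R[0,0]))
print(R.T@(np.array([.4825,.2272,.215])-o['tcp_pos'])/.15)
E
```

```text
[ 0.47817193 -0.06406439  0.20839125] 18.6833 [-0.66484031 -0.76606047 -3.70278227] 0.03926743871443055 [ 0.47601064  0.24706263 -0.54065002  2.00883051  0.15768048  0.92839449
 -1.73241832] -0.01518955109991406
[-7.56616855e-04 -1.94197578e+00 -4.41038773e-02]
```

send_rows([
  [0.3, 0, -0.15, -0.02, 0, 0, 0],
  [0.3, 0, -0.35, -0.02, 0, 0, 0],
  [0.3, 0, -0.55, -0.02, 0, 0, 0],
  [0.3, 0, -0.75, -0.02, 0, 0, 0],
  [0.3, 0, -0.97, -0.02, 0, 0, 0],
  [0.3, 0, -0.97, -0.02, 0, 0, 0],
])

```text
clock: 19.18
tcp_pos: [0.4813, 0.0884, 0.2128]
orientation: [-3.137, 0.012, -0.001]
contact_force: [-0.0, 1.4, -3.5]
grip_width: 0.0388
```

send_rows([
  [0.3, 0, -0.2, -0.02, 0, 0, 0],
  [0.3, 0, -0.4, -0.02, 0, 0, 0],
  [0.3, 0, -0.6, -0.02, 0, 0, 0],
  [0.3, 0, -0.8, -0.02, 0, 0, 0],
  [0.3, 0, -0.97, -0.02, 0, 0, 0],
  [0.3, 0, -0.97, -0.02, 0, 0, 0],
  [0.3, 0, -0.97, -0.02, 0, 0, 0],
  [0.3, 0, -0.97, -0.02, 0, 0, 0],
])

```text
clock: 19.85
tcp_pos: [0.4843, 0.2255, 0.2149]
orientation: [3.14, -0.028, -0.002]
contact_force: [-0.2, -0.9, -4.4]
grip_width: 0.0394
```

```bash
python3 - <<'E'
from h import *
o=r.get_obs(); R=cv2.Rodrigues(np.array(o['orientation']))[0]
print(o['tcp_pos'],o['clock'],o['contact_force'],o['grip_width'],o['joints'],np.arctan2(R[1,0],R[0,0]))
f=grab('wrist','w7.png'); import pickle; pickle.dump(f,open('f7.pkl','wb'))
E
```

```text
[0.48429987 0.22554557 0.21485121] 19.85 [-0.20823469 -0.92510671 -4.39667819] 0.03940143141511222 [-0.01151303  0.34972831 -0.66098019  1.88463007  0.25400288  0.99364202
 -2.37197138] -0.017555392919455355
```

View pics/w7.png

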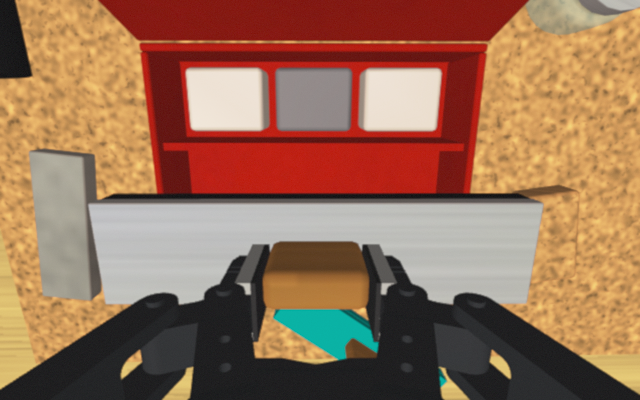

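The stone is above the front compartment. The partition's top runs from about (163,143) to (463,150) and the box's side walls show at (150,100) and (480,100). I check the alignment from these.

```bash
python3 - <<'E'
from h import *
import pickle; f=pickle.load(open('f7.pkl','rb')); g=f['pixels'].astype(int)
for c in(200,260,310,360,430): print(c,g[134:160,c,0].tolist())
for rw in(100,120,170,185): 
    row=g[rw]; red=(row[:,0]>1.8*row[:,1]+20)&(row[:,2]<60)
    xs=np.flatnonzero(red[120:500])+120; print(rw,xs[[0,-1]], ray(f,[(xs[0]-.5,rw),(xs[-1]+.5,rw)],.072).round(4).tolist(), row[xs[0]:xs[0]+16,0].tolist(), row[xs[-1]-15:xs[-1]+1,0].tolist())
print(ray(f,[(200,143),(200,150),(430,143),(430,150)],.072).round(4))
# stone upper edge in image: far top edge row at 200..500 ; plane z=bottom .1766+.02
o=r.get_obs(); zb=o['tcp_pos'][2]-.0383
P=ray(f,[(95,203),(540,203),(105,302),(527,302)],zb+.02); print(zb,P.round(4))
G=ray(f,[(266,308),(366,308),(280,243),(354,243)],zb+.054); print(G.round(4))
E
```

```text
200 [186, 184, 159, 110, 91, 91, 90, 90, 118, 175, 188, 187, 187, 188, 187, 187, 188, 187, 186, 186, 185, 185, 184, 183, 183, 183]
260 [189, 190, 171, 119, 91, 92, 94, 91, 118, 173, 190, 190, 191, 190, 190, 190, 190, 191, 191, 192, 192, 192, 193, 192, 192, 190]
310 [191, 190, 179, 122, 91, 92, 94, 91, 114, 165, 188, 188, 189, 188, 190, 189, 189, 189, 188, 187, 188, 188, 188, 188, 189, 189]
360 [187, 187, 175, 122, 92, 92, 91, 91, 110, 158, 183, 187, 186, 186, 186, 186, 186, 187, 186, 187, 186, 187, 186, 186, 186, 184]
430 [189, 189, 180, 133, 97, 91, 92, 92, 103, 147, 181, 186, 186, 187, 186, 185, 188, 186, 187, 187, 188, 188, 188, 187, 188, 187]
100 [146 480] [[0.5559, 0.35, 0.072], [0.5513, 0.1023, 0.072]] [185, 182, 184, 183, 177, 163, 142, 118, 103, 99, 102, 101, 101, 101, 100, 101] [119, 119, 121, 120, 121, 119, 121, 123, 137, 164, 179, 184, 184, 184, 183, 184]
120 [148 477] [[0.5415, 0.3506, 0.072], [0.5369, 0.1031, 0.072]] [190, 183, 184, 181, 179, 164, 148, 123, 102, 98, 99, 101, 99, 99, 101, 103] [119, 118, 118, 119, 119, 119, 119, 120, 124, 144, 171, 179, 183, 185, 183, 179]
170 [155 471] [[0.5035, 0.3506, 0.072], [0.4989, 0.1039, 0.072]] [187, 184, 185, 178, 164, 144, 119, 103, 101, 101, 100, 104, 102, 103, 101, 101] [120, 121, 121, 121, 121, 121, 122, 121, 123, 137, 164, 178, 184, 185, 186, 182]
185 [156 470] [[0.4916, 0.3514, 0.072], [0.487, 0.1035, 0.072]] [192, 184, 185, 182, 175, 158, 135, 111, 103, 101, 101, 101, 102, 102, 102, 102] [120, 121, 120, 119, 120, 120, 120, 120, 129, 155, 176, 183, 184, 184, 181, 177]
[[0.5237 0.313  0.072 ]
 [0.5184 0.3136 0.072 ]
 [0.5204 0.1376 0.072 ]
 [0.5151 0.1372 0.072 ]]
0.1766639290992351 [[0.511  0.3212 0.1967]
 [0.5074 0.1276 0.1967]
 [0.4627 0.3252 0.1967]
 [0.459  0.1265 0.1967]]
[[0.4792 0.2439 0.2307]
 [0.4785 0.2074 0.2307]
 [0.5045 0.2377 0.2307]
 [0.504  0.212  0.2307]]
```

Stone and bay agree to about 2 mm, so I lower it with a small correction.

send_rows([
  [0.3, -0.008, -0.012, 0.1, 0, 0, 0],
  [0.3, -0.008, -0.012, 0.25, 0, 0, 0],
  [0.3, -0.008, -0.012, 0.4, 0, 0, 0],
  [0.3, -0.008, -0.012, 0.5, 0, 0, 0],
  [0.3, -0.008, -0.012, 0.6, 0, 0, 0],
  [0.3, -0.008, -0.012, 0.65, 0, 0, 0],
  [0.3, -0.008, -0.012, 0.7, 0, 0, 0],
  [0.3, -0.008, -0.012, 0.75, 0, 0, 0],
  [0.3, -0.008, -0.012, 0.8, 0, 0, 0],
  [0.3, -0.008, -0.012, 0.85, 0, 0, 0],
  [0.3, -0.008, -0.012, 0.9, 0, 0, 0],
  [0.3, -0.008, -0.012, 0.95, 0, 0, 0],
  [0.3, -0.008, -0.012, 1, 0, 0, 0],
  [0.3, -0.008, -0.012, 1, 0, 0, 0],
  [0.3, -0.008, -0.012, 1, 0, 0, 0],
])

```text
clock: 21.15
tcp_pos: [0.4828, 0.2288, 0.0653]
orientation: [3.141, -0.028, -0.001]
contact_force: [0.0, -0.3, -4.2]
grip_width: 0.0391
```

send_rows([
  [0.3, 0, 0, 0.025, 0, 0, 0],
  [0.3, 0, 0, 0.05, 0, 0, 0],
  [0.3, 0, 0, 0.075, 0, 0, 0],
  [0.3, 0, 0, 0.1, 0, 0, 0],
  [0.3, 0, 0, 0.11, 0, 0, 0],
  [0.3, 0, 0, 0.12, 0, 0, 0],
  [0.3, 0, 0, 0.12, 0, 0, 0],
])

```text
clock: 21.73
tcp_pos: [0.483, 0.2287, 0.0474]
orientation: [3.141, -0.028, -0.001]
contact_force: [-0.5, 0.4, -3.9]
grip_width: 0.0389
```

send_rows([
  [0.3, 0, 0, 0.007, 0, 0, 0],
  [0.3, 0, 0, 0.013, 0, 0, 0],
  [0.3, 0, 0, 0.018, 0, 0, 0],
  [0.3, 0, 0, 0.018, 0, 0, 0],
])

```text
clock: 22.07
tcp_pos: [0.4831, 0.2288, 0.045]
orientation: [3.141, -0.028, -0.0]
contact_force: [0.1, 0.5, -4.5]
grip_width: 0.0391
```

send_rows([
  [0.3, 0, 0, 0.005, 0, 0, 0],
  [0.3, 0, 0, 0.007, 0, 0, 0],
  [0.3, 0, 0, 0.007, 0, 0, 0],
])

```text
clock: 22.32
tcp_pos: [0.4833, 0.2288, 0.0444]
orientation: [3.141, -0.028, 0.001]
contact_force: [-1.3, -0.6, 1.9]
grip_width: 0.0387
```

The stone is down: the load turned from -4.5 N to +1.9 N at floor height. I let go, rise and check.

send_rows([
  [0.65, 0, 0, 0, 0, 0, 0],
  [0.65, 0, 0, 0, 0, 0, 0],
  [0.65, 0, 0, 0, 0, 0, 0],
  [0.65, 0, 0, 0, 0, 0, 0],
  [0.65, 0, 0, -0.1, 0, 0, 0],
  [0.65, 0, 0, -0.25, 0, 0, 0],
  [0.65, 0, 0, -0.45, 0, 0, 0],
  [0.75, 0, 0, -0.7, 0, 0, 0],
  [0.75, 0, 0, -1, 0, 0, 0],
  [0.75, 0, 0, -1, 0, 0, 0],
])

```text
clock: 23.15
tcp_pos: [0.4863, 0.2315, 0.2011]
orientation: [-3.136, 0.028, -0.016]
contact_force: [0.9, 1.4, 0.6]
grip_width: 0.0644
```

send_rows([
  [0.75, 0, 0, -0.25, 0, 0, 0],
  [0.75, 0, 0, -0.5, 0, 0, 0],
  [0.75, 0, 0, -0.7, 0, 0, 0],
  [0.75, 0, 0, -0.7, 0, 0, 0],
  [0.75, 0, 0, -0.7, 0, 0, 0],
  [0.75, 0, 0, -0.7, 0, 0, 0],
])

```text
clock: 23.65
tcp_pos: [0.4829, 0.2284, 0.2984]
orientation: [3.141, -0.028, -0.0]
contact_force: [-1.4, 0.1, -0.6]
grip_width: 0.0644
```

```bash
python3 - <<'E'
from h import *
o=r.get_obs(); R=cv2.Rodrigues(np.array(o['orientation']))[0]
print(o['tcp_pos'],o['clock'],o['contact_force'],np.arctan2(R[1,0],R[0,0]))
f=grab('wrist','w8.png'); import pickle; pickle.dump(f,open('f8.pkl','wb'))
print(R.T@(np.array([.6765,.2255,.300])-o['tcp_pos'])/.15)
E
```

```text
[0.48288494 0.22844738 0.29835613] 23.65 [-1.40997493  0.14782763 -0.58265497] -0.017968836178462712
[ 1.29090836 -0.00353898 -0.01134994]
```

View pics/w8.png

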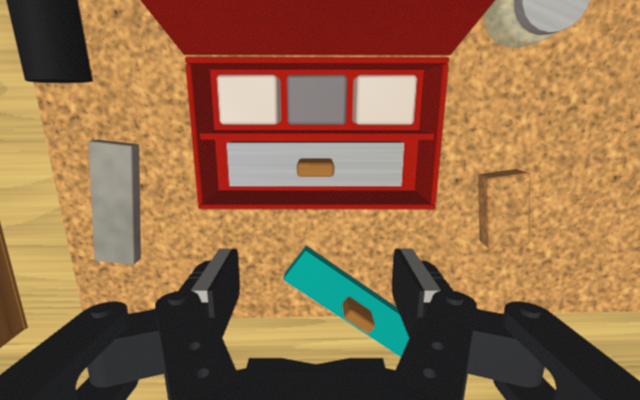

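The stone lies flat in the front compartment, its body from (228,143) to (404,187) and clear of the walls, with the grip upright at (315,167). Now back to the knob.

send_rows([
  [0.8, 0.2, 0, 0, 0, 0, 0],
  [0.8, 0.4, 0, 0, 0, 0, 0],
  [0.8, 0.645, 0, 0, 0, 0, 0],
  [0.8, 0.645, 0, 0, 0, 0, 0],
  [0.8, 0.645, 0, 0, 0, 0, 0],
])

```text
clock: 24.12
tcp_pos: [0.5806, 0.226, 0.2961]
orientation: [3.141, -0.031, -0.006]
contact_force: [-0.6, 0.2, 0.4]
grip_width: 0.0685
```

send_rows([
  [0.8, 0.2, 0, 0, 0, 0, 0],
  [0.8, 0.4, 0, 0, 0, 0, 0],
  [0.8, 0.645, 0.006, 0, 0, 0, 0],
  [0.8, 0.645, 0.006, 0, 0, 0, 0],
  [0.8, 0.645, 0.006, 0, 0, 0, 0],
  [0.8, 0.645, 0.006, 0, 0, 0, 0],
])

```text
clock: 24.62
tcp_pos: [0.675, 0.2253, 0.298]
orientation: [-3.141, 0.025, 0.004]
contact_force: [-0.3, 0.5, -0.1]
grip_width: 0.0684
```

```bash
python3 - <<'E'
from h import *
o=r.get_obs(); R=cv2.Rodrigues(np.array(o['orientation']))[0]
print(o['tcp_pos'],o['clock'],o['joints'],np.arctan2(R[1,0],R[0,0]))
print(R.T@(np.array([.6765,.224,.1675])-o['tcp_pos'])/.15)
E
```

```text
[0.67501024 0.2253174  0.29799504] 24.6167 [-0.03147875  0.5690546  -0.60002605  1.35478933  0.3184745   1.31606656
 -2.22486002] -0.016201038961497986
[0.01216435 0.00863048 0.86994012]
```

send_rows([
  [0.8, 0.01, 0.008, 0.2, 0, 0, 0],
  [0.8, 0.01, 0.008, 0.45, 0, 0, 0],
  [0.8, 0.01, 0.008, 0.65, 0, 0, 0],
  [0.8, 0.01, 0.008, 0.78, 0, 0, 0],
  [0.8, 0.01, 0.008, 0.87, 0, 0, 0],
  [0.8, 0.01, 0.008, 0.87, 0, 0, 0],
  [0.8, 0.01, 0.008, 0.87, 0, 0, 0],
  [0.25, 0.01, 0.008, 0.87, 0, 0, 0],
  [0.25, 0.01, 0.008, 0.87, 0, 0, 0],
  [0.2, 0.01, 0.008, 0.87, 0, 0, 0],
  [0.2, 0.01, 0.008, 0.87, 0, 0, 0],
  [0.2, 0.01, 0.008, 0.87, 0, 0, 0],
  [0.2, 0.01, 0.008, 0.87, 0, 0, 0],
  [0.2, 0.01, 0.008, 0.87, 0, 0, 0],
], squeeze=35)

```text
clock: 25.78
tcp_pos: [0.6793, 0.2237, 0.1698]
orientation: [-3.14, 0.028, -0.005]
contact_force: [2.1, 0.3, 5.5]
grip_width: 0.0262
```

```bash
python3 - <<'E'
from h import *
o=r.get_obs(); print(o['tcp_pos'],o['contact_force'],o['grip_width'],o['clock'])
E
```

```text
[0.6792585  0.22365324 0.16982098] [2.13423251 0.25889984 5.46692343] 0.02618881809063784 25.7833
```

Gripped at the same width as before (26 mm). Now I run the arc backwards.

send_rows([
  [0.2, -0.035, -0.001, -0.026, 0, 0, 0],
  [0.2, -0.069, -0.002, -0.049, 0, 0, 0],
  [0.2, -0.142, -0.002, -0.092, 0, 0, 0],
  [0.2, -0.22, -0.002, -0.127, 0, 0, 0],
  [0.2, -0.3, -0.002, -0.154, 0, 0, 0],
  [0.2, -0.383, -0.002, -0.173, 0, 0, 0],
  [0.2, -0.467, -0.002, -0.183, 0, 0, 0],
  [0.2, -0.552, -0.002, -0.185, 0, 0, 0],
  [0.2, -0.637, -0.002, -0.179, 0, 0, 0],
  [0.2, -0.721, -0.002, -0.164, 0, 0, 0],
  [0.2, -0.802, -0.002, -0.141, 0, 0, 0],
  [0.2, -0.881, -0.002, -0.11, 0, 0, 0],
  [0.2, -0.957, -0.002, -0.071, 0, 0, 0],
  [0.2, -0.957, -0.002, -0.071, 0, 0, 0],
  [0.2, -0.957, -0.002, -0.071, 0, 0, 0],
])

```text
clock: 27.03
tcp_pos: [0.533, 0.2264, 0.1792]
orientation: [3.141, -0.026, -0.004]
contact_force: [-6.5, 0.2, 8.0]
grip_width: 0.0263
```

```bash
python3 - <<'E'
from h import *
o=r.get_obs(); print(o['tcp_pos'],o['contact_force'],o['grip_width'],o['clock'])
R=cv2.Rodrigues(np.array(o['orientation']))[0]
print('to shut',R.T@(np.array([.4768,.227,.1105])-o['tcp_pos'])/.15)
E
```

```text
[0.532987   0.22641499 0.17920025] [-6.51674392  0.22467761  7.97963352] 0.02625036968538149 27.0333
to shut [-0.37341114  0.00202819  0.45896723]
```

send_rows([
  [0.2, -0.071, 0, 0.047, 0, 0, 0],
  [0.2, -0.137, 0, 0.1, 0, 0, 0],
  [0.2, -0.198, 0, 0.159, 0, 0, 0],
  [0.2, -0.252, 0, 0.224, 0, 0, 0],
  [0.2, -0.3, 0, 0.295, 0, 0, 0],
  [0.2, -0.325, 0, 0.335, 0, 0, 0],
  [0.2, -0.345, 0, 0.375, 0, 0, 0],
  [0.2, -0.36, 0, 0.41, 0, 0, 0],
  [0.2, -0.373, 0, 0.445, 0, 0, 0],
  [0.2, -0.373, 0, 0.445, 0, 0, 0],
])

```text
clock: 27.87
tcp_pos: [0.4787, 0.2275, 0.1124]
orientation: [-3.141, 0.028, -0.0]
contact_force: [-1.8, 3.0, 1.7]
grip_width: 0.0258
```

send_rows([
  [0.2, -0.003, 0, 0.01, 0, 0, 0],
  [0.2, -0.006, 0, 0.02, 0, 0, 0],
  [0.2, -0.006, 0, 0.02, 0, 0, 0],
])

```text
clock: 28.12
tcp_pos: [0.4787, 0.2275, 0.1119]
orientation: [3.141, -0.029, 0.004]
contact_force: [-7.4, -4.2, 27.7]
grip_width: 0.0263
```

Hard contact with 28 N upward and no further travel, so the lid is down on the box. I release, rise and check.

send_rows([
  [0.2, 0, 0, -0.01, 0, 0, 0],
  [0.8, 0, 0, -0.01, 0, 0, 0],
  [0.8, 0, 0, -0.01, 0, 0, 0],
  [0.8, 0, 0, -0.01, 0, 0, 0],
  [0.8, 0, 0, -0.01, 0, 0, 0],
  [0.8, 0, 0, -0.1, 0, 0, 0],
  [0.8, 0, 0, -0.25, 0, 0, 0],
  [0.8, 0, 0, -0.5, 0, 0, 0],
  [0.8, 0, 0, -0.75, 0, 0, 0],
  [0.8, 0, 0, -1, 0, 0, 0],
  [0.8, 0, 0, -1, 0, 0, 0],
])

```text
clock: 29.03
tcp_pos: [0.4807, 0.2294, 0.2663]
orientation: [-3.137, 0.028, -0.015]
contact_force: [1.8, 1.7, 0.3]
grip_width: 0.0686
```

send_rows([
  [0.8, 0.07, 0.1, -0.1, 0, 0, 0],
  [0.8, 0.15, 0.216, -0.273, 0, 0, 0],
  [0.8, 0.15, 0.216, -0.273, 0, 0, 0],
  [0.8, 0.15, 0.216, -0.273, 0, 0, 0],
  [0.8, 0.15, 0.216, -0.273, 0, 0, 0],
])

```text
clock: 29.45
tcp_pos: [0.499, 0.1944, 0.2994]
orientation: [3.141, -0.028, -0.002]
contact_force: [-0.6, -0.0, -0.2]
grip_width: 0.0681
```

```bash
python3 - <<'E'
from h import *
import pickle
o=r.get_obs(); print(o['tcp_pos'],o['contact_force'],o['clock'])
f=grab('wrist'); f2=pickle.load(open('f2.pkl','rb')); s=grab('scene'); t=grab('top'); s0,t0=pickle.load(open('f0.pkl','rb'))
hsv=cv2.cvtColor(f['pixels'],cv2.COLOR_RGB2HSV)
m=((((hsv[...,0]<8)|(hsv[...,0]>172))&(hsv[...,1]>180)&(hsv[...,2]>60))).astype(np.uint8)
n,l,st,_=cv2.connectedComponentsWithStats(m);k=1+st[1:,4].argmax()
c=cv2.findContours((l==k).astype(np.uint8),cv2.RETR_EXTERNAL,cv2.CHAIN_APPROX_NONE)[0][0]
q=cv2.approxPolyDP(c,12,True)[:,0].astype(float); print(q.tolist()); print('z.0805',ray(f,q,.0805).round(4).tolist())
d0=s0['pixels'][140:260,300:480,::-1]; d1=s['pixels'][140:260,300:480,::-1]
top=np.hstack([cv2.resize(x,(400,267),interpolation=cv2.INTER_CUBIC) for x in(d0,d1)])
bot=np.hstack([cv2.resize(x['pixels'][:,:,::-1],(400,250)) for x in(f,t)])
cv2.imwrite('pics/c9.png',np.vstack([top,bot]))
E
```

```text
[0.49904553 0.19435099 0.2994264 ] [-0.59154644 -0.03287851 -0.23575208] 29.45
[[148.0, 76.0], [165.0, 225.0], [275.0, 225.0], [263.0, 207.0], [282.0, 191.0], [296.0, 206.0], [283.0, 225.0], [403.0, 224.0], [412.0, 75.0]]
z.0805 [[0.5936, 0.3485, 0.0805], [0.4474, 0.3517, 0.0805], [0.4453, 0.2377, 0.0805], [0.465, 0.249, 0.0805], [0.4814, 0.2288, 0.0805], [0.4654, 0.2152, 0.0805], [0.4452, 0.2294, 0.0805], [0.4439, 0.105, 0.0805], [0.5898, 0.1034, 0.0805]]
```

View pics/c9.png

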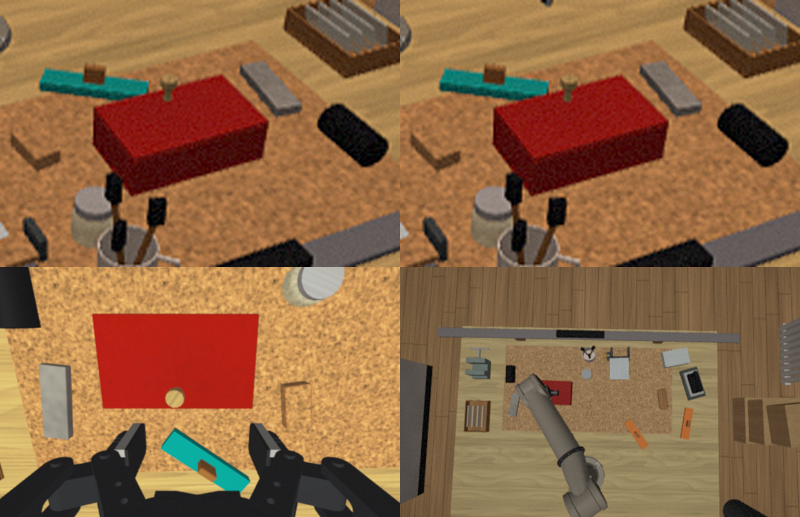

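The lid looks shut and everything else is as at the start. The release could have lifted the lid by a hair, so I press once, lightly, on the lid's front with closed fingertips beside the knob.

send_rows([
  [0.2, -0.12, 0.14, 0.15, 0, 0, 0],
  [0, -0.24, 0.27, 0.4, 0, 0, 0],
  [0, -0.24, 0.27, 0.65, 0, 0, 0],
  [0, -0.24, 0.27, 0.9, 0, 0, 0],
  [0, -0.24, 0.27, 1, 0, 0, 0],
  [0, -0.24, 0.27, 1, 0, 0, 0],
  [0, -0.24, 0.27, 1, 0, 0, 0],
])

```text
clock: 30.18
tcp_pos: [0.462, 0.155, 0.1497]
orientation: [3.141, -0.026, -0.004]
contact_force: [-0.1, 0.6, 0.3]
grip_width: -0.0001
```

send_rows([
  [0, 0, 0, 0.1, 0, 0, 0],
  [0, 0, 0, 0.2, 0, 0, 0],
  [0, 0, 0, 0.28, 0, 0, 0],
  [0, 0, 0, 0.33, 0, 0, 0],
  [0, 0, 0, 0.36, 0, 0, 0],
  [0, 0, 0, 0.36, 0, 0, 0],
])

```text
clock: 30.68
tcp_pos: [0.4629, 0.1546, 0.0962]
orientation: [3.141, -0.028, -0.001]
contact_force: [0.6, 0.4, 0.1]
grip_width: -0.0002
```

send_rows([
  [0, 0, 0, 0.005, 0, 0, 0],
  [0, 0, 0, 0.01, 0, 0, 0],
  [0, 0, 0, 0.013, 0, 0, 0],
])

```text
clock: 30.93
tcp_pos: [0.4633, 0.1546, 0.0949]
orientation: [-3.141, 0.028, -0.002]
contact_force: [-0.7, 0.1, -0.5]
grip_width: -0.0002
```

send_rows([
  [0, 0, 0, 0.008, 0, 0, 0],
  [0, 0, 0, 0.015, 0, 0, 0],
  [0, 0, 0, 0.02, 0, 0, 0],
])

```text
clock: 31.18
tcp_pos: [0.463, 0.1544, 0.0915]
orientation: [3.141, -0.028, 0.0]
contact_force: [-2.0, -0.5, 10.2]
grip_width: 0.0001
```

send_rows([
  [0, 0, 0, 0.005, 0, 0, 0],
  [0, 0, 0, 0.01, 0, 0, 0],
  [0, 0, 0, 0.01, 0, 0, 0],
])

```text
clock: 31.43
tcp_pos: [0.4631, 0.1545, 0.0914]
orientation: [3.14, -0.028, 0.001]
contact_force: [-5.6, -2.4, 18.6]
grip_width: -0.0
```

The lid's top face is at 0.0805, its shut height, and stays firm under 18.6 N. I retreat and hand in.

send_rows([
  [0, 0, 0, -0.1, 0, 0, 0],
  [0, 0, 0, -0.4, 0, 0, 0],
  [0, 0, 0, -0.7, 0, 0, 0],
  [0, 0, 0, -1, 0, 0, 0],
  [0, 0, 0, -1, 0, 0, 0],
  [0, 0, 0, -1, 0, 0, 0],
])

```text
clock: 31.93
tcp_pos: [0.465, 0.1554, 0.2435]
orientation: [-3.14, 0.029, -0.011]
contact_force: [0.7, -0.2, 0.5]
grip_width: 0.0
```

```bash
python3 - <<'E'
from h import *
import pickle
o=r.get_obs(); print(o['tcp_pos'],o['contact_force'],o['clock'])
s=grab('scene'); s0=pickle.load(open('f0.pkl','rb'))[0]
d=np.abs(cv2.GaussianBlur(s['pixels'],(5,5),0).astype(int)-cv2.GaussianBlur(s0['pixels'],(5,5),0)).max(2)>35
n,l,st,ce=cv2.connectedComponentsWithStats(d.astype(np.uint8)); print([x.tolist() for x in st[1:] if x[4]>15])
print(r.hand_in())
E
```

```text
[0.46498233 0.1553884  0.24349482] [ 0.66327096 -0.23158087  0.53763112] 31.9333
[[137, 0, 25, 38, 547], [159, 0, 7, 15, 35], [171, 0, 10, 10, 78], [193, 0, 63, 95, 1494], [248, 0, 28, 80, 1178], [273, 0, 7, 5, 27], [284, 1, 12, 15, 42], [313, 0, 67, 54, 621], [127, 5, 9, 23, 101], [94, 25, 42, 21, 392], [276, 33, 3, 10, 27], [82, 39, 26, 16, 227], [228, 44, 7, 9, 51], [248, 47, 10, 31, 159], [348, 53, 22, 24, 401], [63, 57, 14, 11, 97], [60, 56, 71, 112, 2934], [232, 57, 5, 8, 19], [370, 72, 6, 6, 22], [283, 79, 6, 9, 31], [256, 80, 7, 15, 51], [270, 84, 12, 10, 58], [270, 89, 25, 28, 384], [343, 102, 36, 53, 1133], [260, 110, 8, 6, 35], [266, 238, 15, 9, 66]]
the job is handed in; nothing more can be done
None
```

The job is done and handed in at about 32 s on the robot's clock, with the robot clear of everything; the hand-in gave no verdict.

**What I did**
- I opened the lid by its knob until the force rose to about 37 N with no further travel, which was the stop. The top view agreed with 1.90 rad.
- I drew the stone straight out by its free end and left it flat. Its far end lay about 30 mm clear of the plate.
- I let go, took it again by the wooden grip and lowered it into the front compartment until the load left the gripper, then released it.
- I closed the lid by the knob.

**Last checks**
- **Stone:** the wrist view before closing showed it lying flat in the front compartment, clear of the walls.
- **Lid:** a light press put its top face at 0.0805 m, the shut height, firm at 18.6 N. The lid outline from the last wrist image came out 1 to 2 % short of its true size, as it had before opening. I took that as calibration error.
- **Other things on the bench:** compared with the first scene view, only the stone's old place and the area where the arm appears had changed.

No check failed.

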